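# Open the dead cash drawer through its release hole

## Task

The keypad of the cash drawer on the desk is dead. Take the wooden rod out of its stand, push it down through the small hole in the back part of the unit's top to release the spring catch so that the drawer springs fully open, then pull the rod out and stand it back in its stand, fully home. Leave the drawer open and do not shift the other things on the desk.

Things in the scene. Friction and masses are not known exactly. Their poses are not given: they have to be found in the camera images.
- cash_unit: Grey steel cash drawer unit, 220 mm deep (x) by 200 mm wide (y) by 100 mm high, fixed to the desk. Origin: centre of its underside; its z is up, and its -x side is the drawer front, facing roughly the robot. A flat black keypad (70 x 90 mm, 8 mm high) lies on the front part of its top.
- release_hole (a point): Centre of the mouth of the round release hole, 24 mm in diameter, in the 6 mm thick top of the cash unit, level with its top face (100 mm above the desk). A flat bright steel ring of 38 mm surrounds it. It lies 55 mm behind (+x) and 30 mm to the left (+y) of the unit's centre. The brass pad of the spring catch (36 mm disc) lies 30 mm straight below the mouth.
- catch (a joint): Travel in m of the spring catch under the hole: 0 at rest, growing as the pad is pushed down, at most 0.016 (end stop). It lets the drawer go once it is 8 mm down; 11 to 13 mm is a sure push. The push takes about 2 N at first and 7 N at the end stop; the catch springs back up when let go.
- drawer (a joint): Opening of the drawer in m: 0 shut and latched, 0.10 fully open (end stop). Once released, a spring drives it out towards the unit's -x side in about half a second and keeps it there. It has no handle and cannot be opened while latched.
- drawer_front (a point): Middle of the top edge of the drawer's front face, 91 mm above the desk; it moves with the drawer.
- rod: Plain round wooden dowel, 16 mm in diameter, 170 mm long, 35 g. Origin: centre of its lower end; its z runs along it, upwards. It stands upright in its stand at the start, with its lower end 15 mm above the desk and its top 185 mm above the desk.
- stand: Light wooden block, 80 x 80 x 60 mm high, fixed to the desk, with one round hole in the middle of its top. Origin: centre of its underside.
- stand_hole0 (a point): Centre of the mouth of the stand's hole, 60 mm above the desk: 22 mm in diameter, 45 mm deep, 3 mm chamfer. The rod is fully home when its lower end rests on the bottom of the hole, 15 mm above the desk.
- pen_pot: Bystander: round dark steel pot, 76 mm wide, 95 mm high, with pens up to 150 mm high. Origin: centre of its underside. It and the rod's stand are on opposite sides of the cash unit, either way round.
- stapler: Bystander: stapler, 150 x 38 x 50 mm high. Origin: centre of its underside, long along its x.
- tape_dispenser: Bystander: black tape dispenser, 140 x 55 x 82 mm high. Origin: centre of its underside, long along its x.
- mug: Bystander: white mug, 80 mm wide, 95 mm high, handle to its +y. Origin: centre of its underside.

How it is judged:
By the outcome, as a careful person would: the job done as asked, in the order asked, and still so for the second after the job is handed in, with the robot touching nothing.
It also fails if it takes over 48 s, if anything falls off the work surface, if the arm or the gripper's body presses on something with over 40 N, if the wrist force passes 120 N, or if a joint passes its speed limit or range.

## Robot

A 6-joint arm with a two-finger parallel gripper is mounted at the origin on the work surface. World frame = base frame: x ahead of the robot, y to its left, z up, the work surface at z = 0. Lengths are in m, angles in rad, forces in N, time in s.
With the tool pointing down it reaches from about 0.4 to 0.925 m from the base axis. Payload 3.4 kg.
Tool frame: the origin (TCP) lies at the very end of the fingers, on their centre line; the grasp point (between the pads) lies 19 mm behind it; z points along the fingers, y is the direction in which the jaws open and shut (so a half turn about z gives the same grasp; the last joint's range is limited). The gripper opens to 85 mm and grips with 20 to 120 N. Pads are 22 mm wide; open, the fingers measure 114 mm over their backs; the gripper's body (76 mm by 85 mm) begins 54 mm behind the grasp point. The pads swing forward as they close: fully open they stand 13 mm farther back than shut.
Start: joints at [-1.365, 0.307, 1.506, -0, 1.328, -0.073], TCP at [0.159, -0.553, 0.231] pointing down, gripper open.
Joint ranges: [-3.12, 3.12], [-1.05, 2.28], [0.14, 2.33], [-1.42, 4.57], [0.1, 2.73], [-2.68, 2.68]. Speed limits (rad/s): [2.57, 2.57, 3.14, 3.14, 3.14, 3.14].

## Interface

Orientations are given as a rotation vector (axis times angle).
In Python, from plant import env gives the robot as it stands. The module is installed in compiled form; this text tells all that it offers.
- The arm moves only by the tool apply_moves, never from a script. Its argument "increments" is a list of rows, each a list of 3 entries, a list of its own where there are three numbers: the shift along the tool's x, y, z in mm, then the turn, a rotation vector about the tool's x, y, z in rad, then the opening in per cent of the stroke, from 0 (shut) to 100 (fully open). A call has 1 to 20 rows; each row is the pose to reach, as a shift and turn from the pose commanded when the call began, along the tool's axes at that moment; what a row does not reach only later rows make up. A row lasts 1/8 s, in which the tool goes at most 62.5 mm and 10.7 degrees, less where a joint would pass 70% of its speed; a pose out of reach is approached as far as the arm can. A call with a gripper value outside its range is refused whole. The fingers move at their own pace and stop on an object; "grip_force" is the grip in N (left out, the last holds). Time passes only in rows, so rows that repeat a pose let the fingers close. It gives the time, the measured TCP pose, the force and the opening at its end, in the units of the state.
- env.get_obs(): the state, without advancing time (a new reading comes with each control period).
- env.grab_frame(name): name is "scene" or "top"; returns (picture, depth): 400x640x3 uint8, blue, green, red; 400x640 float32, m along the optical axis (not along the pixel's ray), 0 where there is no reading.
- env.get_calibration(name): a dict with "fx", "fy", "cx", "cy" (pixels), "D" ([k1, k2, p1, p2, k3] as OpenCV has them; the pictures are not rectified), "origin" and "orientation" of the camera in the world. Camera axes: x right, y down, z forward; pixel columns grow to the right and rows downward; lengths in m; the calibration is good to about 2 mm. A picture is of the moment at which its call begins. get_calibration takes no time and is no camera call.
- env.close_job(): hands the job in, once; it reports no verdict.
The state is a dict: "clock": time; "qpos": joint angles; "qd": joint speeds; "tau": joint torques, N m; "ee_pos": TCP position; "tcp_rot": TCP orientation; "ft_force": force on the tool from outside, world axes, zero at the start; "wrist_torque": the same for the moment, N m; "width": opening from 0.0 (shut) to 1.0 (fully open).
Only numpy, scipy, OpenCV 4.12 (cv2) and the standard library are available. Lean on these libraries where they do the work, as an engineer would, in place of code of your own. Each camera call takes 0.05 s, during which the arm holds its last target. There are 200 camera calls.

## Working session

There is one attempt and no reset: what is moved stays moved. The work goes in short steps, Python scripts to look and compute and a tool call to move; the robot and the scene stay as the last step left them, time stands still between calls to the robot, and variables do not carry over. Pictures are saved under pics/ and viewed, about 8 in all and at most 12, crops included, and the job is handed in when it is done.

Besides the shell and the picture viewer there is one more tool, called after "Emit:" as name(argument=value, ...) on one line, values as JSON. apply_moves: Moves the arm, as the interface text tells. Its arguments: {"type":"object","properties":{"increments":{"type":"array"},"grip_force":{"type":"number"}},"required":["increments"]}

```bash
mkdir -p pics
cat > h.py <<'E'
import numpy as np, cv2, json
from scipy.spatial.transform import Rotation as R
from plant import env
def cal(n):
    c=env.get_calibration(n); K=np.array([[c['fx'],0,c['cx']],[0,c['fy'],c['cy']],[0,0,1.]])
    o=np.array(c['orientation'],float)
    Rm=R.from_rotvec(o).as_matrix() if o.size==3 else o.reshape(3,3)
    return K,np.array(c['D'],float),np.array(c['origin'],float),Rm
def ray(n,u,v):
    K,D,o,Rm=cal(n); p=cv2.undistortPoints(np.array([[[u,v]]],float),K,D)[0,0]
    return o,Rm@np.array([p[0],p[1],1.])
def atz(n,u,v,z):
    o,d=ray(n,u,v); return o+d*(z-o[2])/d[2]
def tri(a,b):
    """a,b=(name,u,v): midpoint and gap"""
    (o1,d1),(o2,d2)=ray(*a),ray(*b)
    s=np.linalg.lstsq(np.c_[d1,-d2],o2-o1,rcond=None)[0]
    p,q=o1+s[0]*d1,o2+s[1]*d2; return (p+q)/2,np.linalg.norm(p-q)
def proj(n,P):
    K,D,o,Rm=cal(n); return cv2.projectPoints(np.atleast_2d(P).astype(float),cv2.Rodrigues(Rm.T)[0],-Rm.T@o,K,D)[0][:,0]
E
python3 - <<'E'
from h import *
print(env.get_obs())
for n in("scene","top"):
    print(n,env.get_calibration(n)); im,d=env.grab_frame(n); cv2.imwrite(f"pics/{n}0.png",im); np.save(f"pics/{n}0.npy",d)
E
```

```text
{'clock': 0.0, 'qpos': array([-1.36450654e+00,  3.07575390e-01,  1.50768778e+00,  4.60746490e-06,
        1.32839761e+00, -7.35103514e-02]), 'qd': array([ 0.00075155,  0.00116918,  0.00021157,  0.00038973,  0.00033499,
       -0.00033407]), 'tau': array([ 3.26999489e-04, -4.57548881e+01, -2.51918042e+01,  2.94772080e-04,
        1.35483310e-02,  2.32993976e-06]), 'ee_pos': array([ 0.15862144, -0.55195407,  0.23037425]), 'tcp_rot': array([-3.10885563e+00, -4.37787230e-01,  2.08369251e-04]), 'ft_force': array([ 0.14623348, -0.01890333,  0.31888301]), 'wrist_torque': array([-0.08756915, -0.05013957, -0.04250246]), 'width': 1.0008813638701004}
scene {'fx': 486.7619725065865, 'fy': 486.7619725065865, 'cx': 324.8014122012528, 'cy': 194.3652594385437, 'D': array([-0.09287963,  0.        ,  0.        ,  0.        ,  0.        ]), 'origin': array([1.25896355, 0.0525714 , 1.02059044]), 'orientation': array([-1.83854652, -1.93253796,  0.62128486])}
top {'fx': 366.6052519567746, 'fy': 366.6052519567746, 'cx': 316.2612367734783, 'cy': 200.71686344105242, 'D': array([0.00414864, 0.        , 0.        , 0.        , 0.        ]), 'origin': array([0.4559813 , 0.01830389, 1.00213056]), 'orientation': array([-2.11328348,  2.14005254, -0.18404798])}
```

View pics/scene0.png

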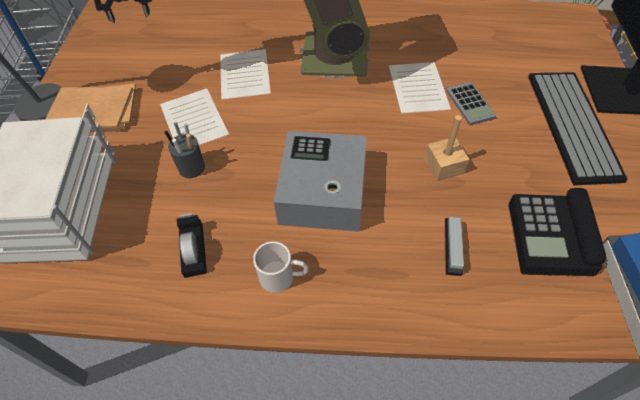

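View pics/top0.png

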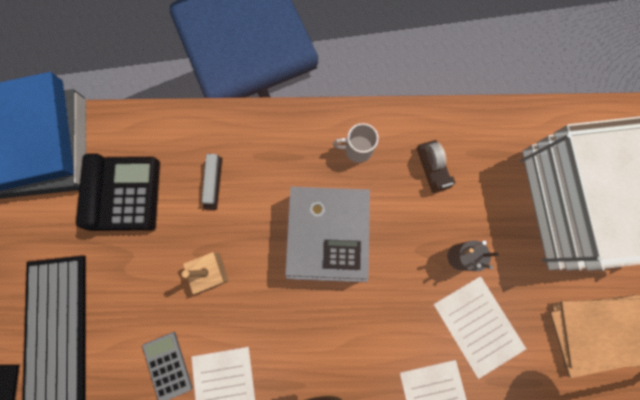

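The scene view shows the unit with its hole at about (333,187) and the stand and rod at (447,158)/(455,120). In the top view the hole is at (317,209) and the stand at (203,273). Next I'll enlarge crops of both.

Run:
```python
import cv2,numpy as np
s=cv2.imread('pics/scene0.png');t=cv2.imread('pics/top0.png')
def c(im,x,y,w=60,h=45,k=6): 
    return cv2.resize(im[y:y+h,x:x+w],None,fx=k,fy=k,interpolation=cv2.INTER_CUBIC)
# scene hole x300..365 ; scene stand 415.., top hole, top stand
A=c(s,300,165);B=c(s,410,105,60,80,6);C=c(t,285,187);D=c(t,172,250,60,50,6)
o=np.zeros((580,760,3),np.uint8)
o[:270,:360]=A;o[:480,380:740]=B;o[280:550,:360]=C
cv2.imwrite('pics/c1.png',o);cv2.imwrite('pics/c2.png',c(t,172,245,60,50,10))
```

```text
(no output)
```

View pics/c1.png

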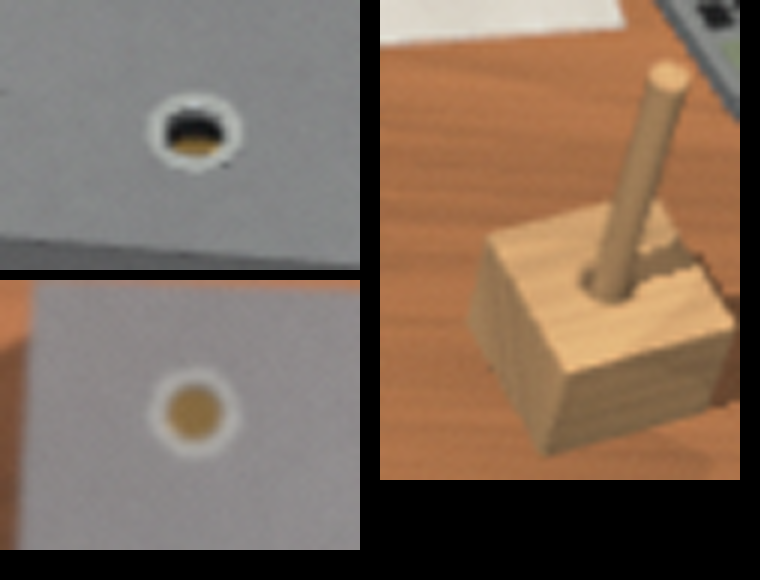

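View pics/c2.png

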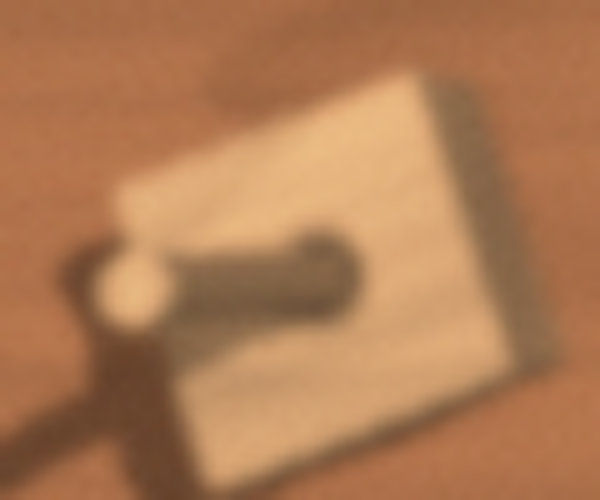

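The crops show these centres:

| Feature | Scene view | Top view |
|---|---|---|
| Ring around the release hole | (332.1,186.6) | (317.1,208.6) |
| Rod top | (457.9,117.4) | (185.0,273.8) |

I also read the stand's top corners from both crops.

Run:
```python
from h import *
np.set_printoptions(precision=4,suppress=True)
f=lambda x,y,k,ox,oy:((x+.5)/k-.5+ox,(y+.5)/k-.5+oy)
print('hole',tri(('scene',*f(195,132,6,300,165)),('top',*f(195,132,6,285,187))))
print('rodtop',tri(('scene',*f(290,77,6,410,105)),('top',*f(134,292,10,172,245))))
S=[(275,205),(110,240),(187,373),(353,325)]   # scene back,left,front,right 
T=[(208,490),(515,370),(418,70),(115,187)]
P=[]
for a,b in zip(S,T):
    p,g=tri(('scene',*f(*a,6,410,105)),('top',*f(*b,10,172,245)));P.append(p);print(p,g)
P=np.array(P);print('stand c',P.mean(0),'edge',np.linalg.norm(P-np.roll(P,1,0),axis=1))
for n,L,k in(('scene',[f(*a,6,410,105) for a in S],0),('top',[f(*b,10,172,245) for b in T],0)):
    q=np.array([atz(n,*l,.06) for l in L]);print(n,'c@.06',q.mean(0))
    e=q[3]-q[0];print('edge ang',np.degrees(np.arctan2(e[1],e[0])))
for n,p in(('scene',f(195,132,6,300,165)),('top',f(195,132,6,285,187))): print(n,'hole@.1',atz(n,*p,.1))
for n,p in(('scene',f(290,77,6,410,105)),('top',f(134,292,10,172,245))): print(n,'rod@.185',atz(n,*p,.185))
# depth check
d=np.load('pics/top0.npy');
for n,u,v in(('top',185,274),('top',210,265),('top',317,225)):
    K,D,o,Rm=cal(n);p=cv2.undistortPoints(np.array([[[u,v]]],float),K,D)[0,0];print(o+Rm@np.array([*p,1])*d[v,u])
# pen pot, unit corners
for u,v in((293,187),(370,188),(369,279),(287,279)): print('unit',atz('top',u,v,.1))
```

```text
hole (array([0.5977, 0.0192, 0.0992]), np.float64(0.000826983250240791))
rodtop (array([0.4436, 0.3105, 0.1833]), np.float64(0.0011730069449813678))
[0.3923 0.3366 0.0502] 0.001577587132850915
[0.4211 0.2598 0.0555] 0.0006502729175921271
[0.4964 0.2861 0.0596] 0.0008510211674894981
[0.468 0.36  0.061] 0.0018503872700860677
stand c [0.4444 0.3106 0.0566] edge [0.0799 0.0822 0.0798 0.0792]
scene c@.06 [0.4475 0.3095 0.06  ]
edge ang 21.803437297070577
top c@.06 [0.4446 0.3099 0.06  ]
edge ang 19.935208779817195
scene hole@.1 [0.5983 0.0188 0.1   ]
top hole@.1 [0.5976 0.0196 0.1   ]
scene rod@.185 [0.4455 0.3094 0.185 ]
top rod@.185 [0.4436 0.3105 0.185 ]
[0.4431 0.3109 0.1836]
[0.4627 0.2931 0.0589]
[0.5567 0.0203 0.0986]
unit [0.6533 0.0795 0.1   ]
unit [ 0.6482 -0.1141  0.1   ]
unit [ 0.4245 -0.1031  0.1   ]
unit [0.4269 0.0942 0.1   ]
```

```bash
cat >> h.py <<'E'
def rel(base,rv,P):
    return np.round((np.atleast_2d(P)-base)@R.from_rotvec(rv).as_matrix()*1000,1)
E
python3 - <<'E'
from h import *
o=env.get_obs();rv=o['tcp_rot'];print(o['clock'],R.from_rotvec(rv).as_matrix().round(3))
print(rel([.159,-.553,.231],rv,[[.48,-.15,.28],[.4445,.310,.28]]))
E
```

```text
0.1 [[ 0.961  0.276 -0.   ]
 [ 0.276 -0.961  0.002]
 [ 0.    -0.002 -1.   ]]
[[ 419.8 -298.8  -48.4]
 [ 512.7 -750.7  -47.5]]
```

Emit:
apply_moves(increments=[[[420,-299,-49],[0,0,0],100],[[420,-299,-49],[0,0,0],100],[[420,-299,-49],[0,0,0],100],[[420,-299,-49],[0,0,0],100],[[420,-299,-49],[0,0,0],100],[[420,-299,-49],[0,0,0],100],[[420,-299,-49],[0,0,0],100],[[420,-299,-49],[0,0,0],100],[[420,-299,-49],[0,0,0],100],[[513,-751,-49],[0,0,0],100],[[513,-751,-49],[0,0,0],100],[[513,-751,-49],[0,0,0],100],[[513,-751,-49],[0,0,0],100],[[513,-751,-49],[0,0,0],100],[[513,-751,-49],[0,0,0],100],[[513,-751,-49],[0,0,0],100],[[513,-751,-49],[0,0,0],100],[[513,-751,-49],[0,0,0],100],[[513,-751,-49],[0,0,0],100],[[513,-751,-49],[0,0,0],100]], grip_force=50)

```text
clock: 2.6
ee_pos: [0.4446, 0.3092, 0.2803]
tcp_rot: [3.111, 0.435, -0.001]
ft_force: [0.1, 0.7, -0.4]
width: 1.0
```

Emit:
apply_moves(increments=[[[0,-1,50],[0,0,0],100],[[0,-1,95],[0,0,0],100],[[0,-1,130],[0,0,0],100],[[0,-1,150],[0,0,0],100],[[0,-1,154],[0,0,0],100],[[0,-1,154],[0,0,0],100],[[0,-1,154],[0,0,0],0],[[0,-1,154],[0,0,0],0],[[0,-1,154],[0,0,0],0],[[0,-1,154],[0,0,0],0],[[0,-1,154],[0,0,0],0],[[0,-1,154],[0,0,0],0],[[0,-1,154],[0,0,0],0],[[0,-1,154],[0,0,0],0]])

```text
clock: 4.35
ee_pos: [0.4444, 0.3119, 0.1267]
tcp_rot: [-3.111, -0.438, -0.001]
ft_force: [-0.5, -0.2, 5.3]
width: 0.178
```

Run:
```python
from h import *
o=env.get_obs();print({k:np.round(o[k],4) for k in('clock','ee_pos','tcp_rot','ft_force','wrist_torque','width','qpos')})
a=env.grab_frame('scene')[0][85:185,390:490];b=env.grab_frame('top')[0][230:310,150:230]
cv2.imwrite('pics/g1.png',np.hstack([cv2.resize(a,(400,400),interpolation=2),cv2.resize(b,(400,400),interpolation=2)]))
```

```text
{'clock': np.float64(4.35), 'ee_pos': array([0.4444, 0.3119, 0.1267]), 'tcp_rot': array([-3.1107e+00, -4.3800e-01, -1.1000e-03]), 'ft_force': array([-0.5243, -0.2234,  5.2663]), 'wrist_torque': array([-0.1735,  0.0409,  0.0079]), 'width': np.float64(0.1775), 'qpos': array([ 5.3420e-01,  3.6450e-01,  1.7153e+00, -1.0000e-04,  1.0611e+00,
        1.8252e+00])}
```

View pics/g1.png

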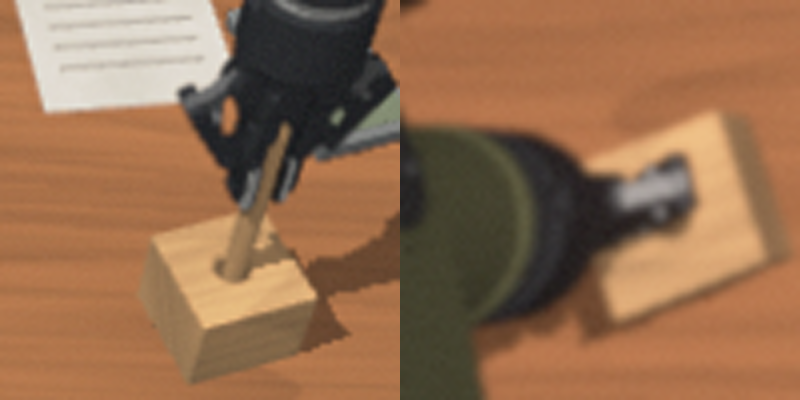

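The rod is gripped: opening 0.178, which is about 15 mm, and it still looks upright in its hole (scene crop). Next I'll lift it and carry it to above the release hole.

Emit:
apply_moves(increments=[[[0,0,-15],[0,0,0],0],[[0,0,-40],[0,0,0],0],[[0,0,-80],[0,0,0],0],[[0,0,-120],[0,0,0],0],[[0,0,-140],[0,0,0],0],[[5,25,-140],[0,0,0],0],[[15,70,-140],[0,0,0],0],[[25,120,-140],[0,0,0],0],[[36,170,-140],[0,0,0],0],[[47,220,-140],[0,0,0],0],[[57,270,-140],[0,0,0],0],[[64,305,-140],[0,0,0],0],[[67,322,-140],[0,0,0],0],[[67,322,-140],[0,0,0],0],[[67,322,-120],[0,0,0],0],[[67,322,-105],[0,0,0],0],[[67,322,-100],[0,0,0],0],[[67,322,-100],[0,0,0],0],[[67,322,-100],[0,0,0],0]])

```text
clock: 6.82
ee_pos: [0.5979, 0.0211, 0.2269]
tcp_rot: [3.111, 0.439, 0.002]
ft_force: [0.8, -0.9, -0.3]
width: 0.173
```

Run:
```python
from h import *
o=env.get_obs();print({k:np.round(o[k],4) for k in('clock','ee_pos','tcp_rot','ft_force','wrist_torque','width')})
a=env.grab_frame('scene')[0];cv2.imwrite('pics/s2full.png',a);t=env.grab_frame('top')[0];cv2.imwrite('pics/t2full.png',t)
a=a[130:210,292:372];b=t[170:250,277:357]
cv2.imwrite('pics/g2.png',np.hstack([cv2.resize(a,(480,480),interpolation=2),cv2.resize(b,(320,320),interpolation=2).copy() if 0 else cv2.copyMakeBorder(cv2.resize(b,(320,320),interpolation=2),0,160,0,0,0)]))
```

```text
{'clock': np.float64(6.825), 'ee_pos': array([0.5979, 0.0211, 0.2269]), 'tcp_rot': array([3.1107e+00, 4.3860e-01, 1.7000e-03]), 'ft_force': array([ 0.8293, -0.8523, -0.3438]), 'wrist_torque': array([-0.0319,  0.0717,  0.0021]), 'width': np.float64(0.1725)}
```

View pics/g2.png

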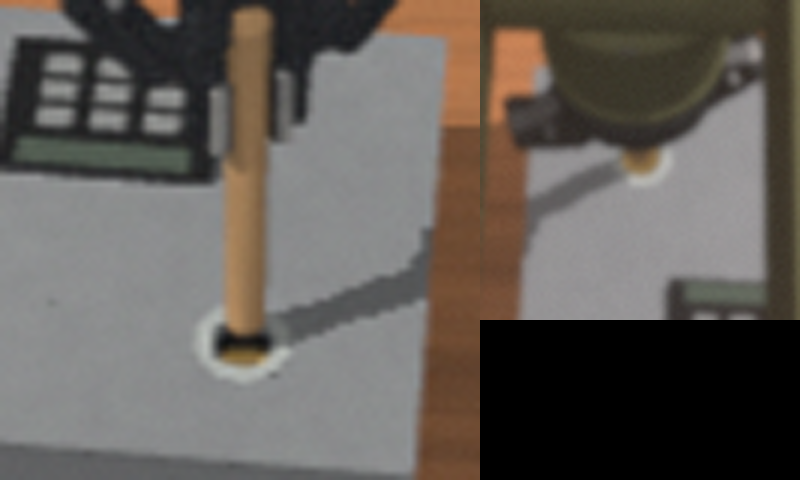

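The rod hangs upright right over the ring. In the scene view its lower end is at about (332.8,185) and the ring centre at (332,186.6). I'll check this against the expected projection.

Run:
```python
from h import *
a=np.linspace(0,2*np.pi,60);C=np.c_[np.cos(a),np.sin(a),0*a]*.008
for z in(.112,.115,.118):
    q=proj('scene',C+[.598,.0192,z]);print(z,'u',q[:,0].min(),q[:,0].max(),'v bottom',q[:,1].max())
print(proj('scene',[[.598,.0192,.115],[.602,.0192,.115],[.598,.0232,.115],[.598,.0192,.228]]))
# rod top in pic: x 232..272, y~15
```

```text
0.112 u 328.7875940068853 335.71682342555357 v bottom 186.25456044227408
0.115 u 328.7757834763402 335.7201919515588 v bottom 185.49070638435416
0.118 u 328.763919250069 335.72357019651287 v bottom 184.72348670897662
[[332.24708135 182.67731308]
 [332.16706192 184.08112383]
 [333.98207256 182.73808461]
 [332.07040463 151.14239076]]
```

Emit:
apply_moves(increments=[[[0,1,8],[0,0,0],0],[[0,1,16],[0,0,0],0],[[0,1,24],[0,0,0],0],[[0,1,32],[0,0,0],0],[[0,1,40],[0,0,0],0],[[0,1,44],[0,0,0],0],[[0,1,44],[0,0,0],0]])

```text
clock: 7.8
ee_pos: [0.5977, 0.0198, 0.1821]
tcp_rot: [-3.111, -0.438, 0.001]
ft_force: [-0.2, -0.3, -0.4]
width: 0.178
```

Emit:
apply_moves(increments=[[[0,0,4],[0,0,0],0],[[0,0,8],[0,0,0],0],[[0,0,11],[0,0,0],0],[[0,0,13],[0,0,0],0],[[0,0,13],[0,0,0],0],[[0,0,13],[0,0,0],0]])

```text
clock: 8.55
ee_pos: [0.5984, 0.0198, 0.1701]
tcp_rot: [3.111, 0.438, 0.003]
ft_force: [-1.0, -0.2, 5.9]
width: 0.173
```

Run:
```python
from h import *
o=env.get_obs();print({k:np.round(o[k],4) for k in('clock','ee_pos','ft_force','wrist_torque','width')})
a=env.grab_frame('scene')[0];cv2.imwrite('pics/s3.png',a)
a=a[100:240,250:390]
cv2.imwrite('pics/g3.png',cv2.resize(a,(560,560),interpolation=2))
```

```text
{'clock': np.float64(8.55), 'ee_pos': array([0.5984, 0.0198, 0.1701]), 'ft_force': array([-0.956 , -0.202 ,  5.8849]), 'wrist_torque': array([ 0.0336,  0.1454, -0.047 ]), 'width': np.float64(0.1732)}
```

View pics/g3.png

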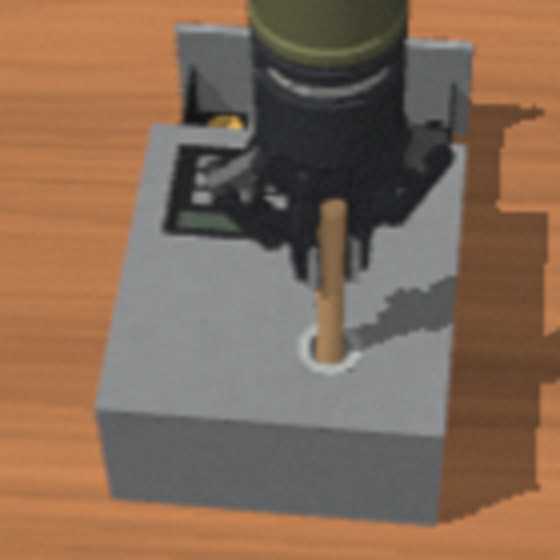

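The drawer has sprung open: in the crop its front stands out behind the arm at about (180–470, 30–130). The catch force of 5.9 N matches a push of roughly 12 mm. Next I'll dwell briefly, pull the rod out and carry it back to above the stand.

Emit:
apply_moves(increments=[[[0,0,0],[0,0,0],0],[[0,0,0],[0,0,0],0],[[0,0,-15],[0,0,0],0],[[0,0,-35],[0,0,0],0],[[0,0,-65],[0,0,0],0],[[0,0,-90],[0,0,0],0],[[0,0,-97],[0,0,0],0],[[-5,-25,-97],[0,0,0],0],[[-14,-70,-97],[0,0,0],0],[[-25,-120,-97],[0,0,0],0],[[-35,-170,-97],[0,0,0],0],[[-46,-220,-97],[0,0,0],0],[[-56,-270,-97],[0,0,0],0],[[-63,-305,-97],[0,0,0],0],[[-67,-323,-97],[0,0,0],0],[[-67,-323,-60],[0,0,0],0],[[-67,-323,-30],[0,0,0],0],[[-67,-323,-14],[0,0,0],0],[[-67,-323,-14],[0,0,0],0],[[-67,-323,-14],[0,0,0],0]])

```text
clock: 11.1
ee_pos: [0.4451, 0.312, 0.1842]
tcp_rot: [-3.11, -0.437, -0.003]
ft_force: [0.0, -0.5, -0.1]
width: 0.172
```

Run:
```python
from h import *
o=env.get_obs();print({k:np.round(o[k],4) for k in('clock','ee_pos','ft_force','wrist_torque','width')})
a=env.grab_frame('scene')[0];t=env.grab_frame('top')[0];cv2.imwrite('pics/s4.png',a);cv2.imwrite('pics/t4.png',t)
a=a[100:180,405:485];b=t[160:320,260:400]
cv2.imwrite('pics/g4.png',np.hstack([cv2.resize(a,(480,480),interpolation=2),cv2.copyMakeBorder(cv2.resize(b,(315,360),interpolation=2),0,120,0,0,0)]))
c=np.linspace(0,2*np.pi,60);C=np.c_[np.cos(c),np.sin(c),0*c]
for p,r in(((.4445,.310,.072),.008),((.4445,.310,.06),.011)):
    q=(proj('scene',C*r+p)-[405,100]+.5)*6-.5;print('crop px',q.min(0),q.max(0))
```

```text
{'clock': np.float64(11.1), 'ee_pos': array([0.4451, 0.312 , 0.1842]), 'ft_force': array([ 0.0346, -0.4681, -0.1051]), 'wrist_torque': array([ 0.0081, -0.0253,  0.0189]), 'width': np.float64(0.1723)}
crop px [248.2466623  276.58793965] [285.98963666 305.44670387]
crop px [236.0469086  289.43378337] [287.53734692 328.99770918]
```

View pics/g4.png

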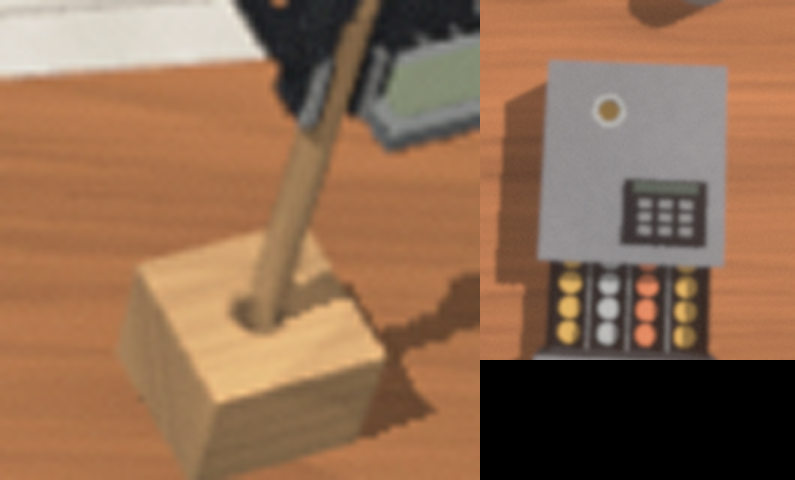

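The drawer is open in the top view, with the coin tray fully visible. The rod's lower end appears at crop (265,~322), lower than the expected 305, so I'll enlarge to check whether the rod slipped in the grip.

Run:
```python
from h import *
a=cv2.imread('pics/s4.png')
x=cv2.resize(a[138:168,435:465],(450,450),interpolation=2); y=cv2.resize(a[80:140,430:480],(350,420),interpolation=2)
cv2.imwrite('pics/g5.png',np.hstack([x,cv2.copyMakeBorder(y,0,30,0,0,0)]))
c=np.linspace(0,2*np.pi,60);C=np.c_[np.cos(c),np.sin(c),0*c]
for z in(.072,.06,.055):
    q=(proj('scene',C*.008+[.4445,.31,z])-[435,138]+.5)*15-.5;print('L',z,q.min(0),q.max(0))
for z in(.242,.23):
    q=(proj('scene',C*.008+[.4445,.31,z])-[430,80]+.5)*7-.5;print('R',z,q.min(0),q.max(0))
```

```text
L 0.072 [171.36665576 122.21984913] [265.72409164 194.36675968]
L 0.06 [158.40371427 167.7093881 ] [252.02648751 239.64302333]
L 0.055 [153.05730491 186.45859539] [246.37707322 258.30232547]
R 0.242 [210.74899973 122.97986917] [260.22337292 157.80066165]
R 0.23 [203.27318234 149.61967219] [252.3243332  184.38011644]
```

View pics/g5.png

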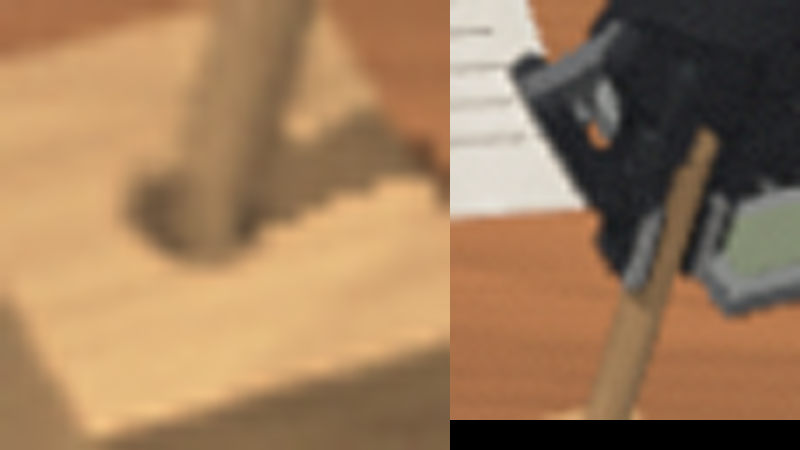

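The rod's top is at the height expected for no slip. Its lower end is centred over the hole at u≈449.6, against 449.5 expected, with a lean of about 2°, which the hole's clearance allows. I'll lower it gently and watch the force.

Emit:
apply_moves(increments=[[[0,0,6],[0,0,0],0],[[0,0,12],[0,0,0],0],[[0,0,18],[0,0,0],0],[[0,0,24],[0,0,0],0],[[0,0,24],[0,0,0],0]])

```text
clock: 11.82
ee_pos: [0.4437, 0.3115, 0.1585]
tcp_rot: [3.11, 0.438, -0.002]
ft_force: [-0.0, 0.4, -0.2]
width: 0.17
```

Emit:
apply_moves(increments=[[[0,0,7],[0,0,0],0],[[0,0,14],[0,0,0],0],[[0,0,21],[0,0,0],0],[[0,0,28],[0,0,0],0],[[0,0,30],[0,0,0],0],[[0,0,30],[0,0,0],0]])

```text
clock: 12.58
ee_pos: [0.4441, 0.3118, 0.1291]
tcp_rot: [3.111, 0.438, -0.0]
ft_force: [1.0, -0.9, 0.5]
width: 0.171
```

Emit:
apply_moves(increments=[[[0,0,2],[0,0,0],0],[[0,0,3],[0,0,0],0],[[0,0,3],[0,0,0],0]])

```text
clock: 12.95
ee_pos: [0.4444, 0.3119, 0.1267]
tcp_rot: [-3.111, -0.438, -0.001]
ft_force: [-0.3, -1.3, 2.2]
width: 0.17
```

Emit:
apply_moves(increments=[[[0,0,0],[0,0,0],30],[[0,0,0],[0,0,0],50],[[0,0,0],[0,0,0],100],[[0,0,0],[0,0,0],100],[[0,0,0],[0,0,0],100],[[0,0,0],[0,0,0],100],[[0,0,-20],[0,0,0],100],[[0,0,-60],[0,0,0],100],[[0,0,-110],[0,0,0],100],[[0,0,-154],[0,0,0],100],[[-40,-20,-154],[0,0,0],100],[[-80,-50,-154],[0,0,0],100],[[-80,-100,-154],[0,0,0],100],[[-80,-150,-154],[0,0,0],100],[[-80,-150,-154],[0,0,0],100],[[-80,-150,-154],[0,0,0],100]])

```text
clock: 14.95
ee_pos: [0.3256, 0.4334, 0.2799]
tcp_rot: [3.109, 0.439, -0.001]
ft_force: [0.1, -0.6, -0.7]
width: 0.999
```

Run:
```python
from h import *
o=env.get_obs();print({k:np.round(o[k],4) for k in('clock','ee_pos','ft_force','width')})
a=env.grab_frame('scene')[0];t,d=env.grab_frame('top');cv2.imwrite('pics/s6.png',a);cv2.imwrite('pics/t6.png',t)
K=5
cv2.imwrite('pics/g6.png',np.hstack([cv2.resize(a[100:190,405:485],(400,450),interpolation=2),cv2.resize(t[160:310,170:390],(400,273),interpolation=2) if 0 else cv2.copyMakeBorder(cv2.resize(t[140:320,150:400],(400,288),interpolation=2),0,162,0,0,0)]))
c=np.linspace(0,2*np.pi,60);C=np.c_[np.cos(c),np.sin(c),0*c]
for z in(.185,.19):
    q=(proj('scene',C*.008+[.4445,.31,z])-[405,100]+.5)*5-.5;print(z,q.min(0),q.max(0))
t0=cv2.imread('pics/top0.png');s0=cv2.imread('pics/scene0.png')
for n,i,j in(('top',t0,t),('scene',s0,a)):
    m=(cv2.absdiff(cv2.GaussianBlur(i,(5,5),0),cv2.GaussianBlur(j,(5,5),0)).max(2)>40).astype(np.uint8)
    _,_,st,_=cv2.connectedComponentsWithStats(m);print(n,[tuple(int(v) for v in s) for s in st[1:] if s[4]>15])
# drawer opening from top view: front top edge
```

```text
{'clock': np.float64(14.95), 'ee_pos': array([0.3256, 0.4334, 0.2799]), 'ft_force': array([ 0.1184, -0.6243, -0.6666]), 'width': np.float64(0.999)}
0.185 [250.74269316  75.34028494] [284.6857038   99.98381976]
0.19 [252.83404571  67.92389934] [286.89551662  92.58978197]
top [(267, 276, 99, 53, 3232), (296, 283, 9, 7, 46), (330, 285, 9, 6, 42), (297, 293, 5, 7, 29), (296, 304, 5, 7, 25), (79, 328, 43, 38, 877), (25, 332, 52, 68, 2561), (0, 338, 25, 62, 773), (277, 395, 20, 5, 71), (308, 395, 33, 5, 113)]
scene [(94, 0, 33, 23, 293), (134, 0, 18, 17, 134), (300, 0, 14, 30, 217), (359, 0, 21, 10, 138), (375, 0, 211, 76, 5357), (356, 11, 14, 23, 213), (196, 35, 111, 38, 1584), (357, 35, 100, 49, 2341), (355, 65, 9, 7, 24), (553, 75, 6, 6, 20), (560, 75, 27, 33, 397), (581, 84, 14, 23, 89), (548, 92, 24, 19, 271), (294, 104, 91, 47, 2163), (525, 109, 19, 11, 123), (329, 185, 7, 3, 16)]
```

View pics/g6.png

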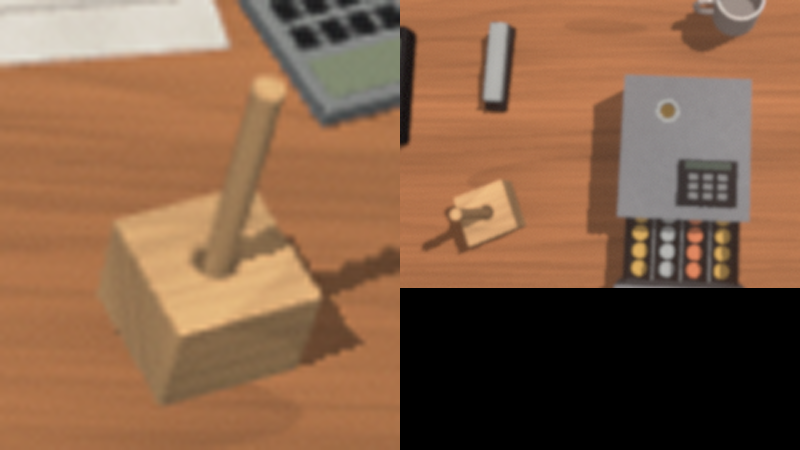

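The rod's top is at crop rows 76–100, centred on u≈268, which matches a top 185 mm high, so it is fully home. The drawer is open, and the gripper is clear.

Run:
```python
from h import *
t=cv2.imread('pics/t6.png')
print(t[300:335,330].sum(1).tolist())
for v in (320,324,328): print(v,atz('top',328,v,.091))
print(env.close_job())
```

```text
[352, 286, 209, 195, 250, 333, 389, 419, 427, 427, 408, 363, 298, 218, 182, 180, 203, 217, 229, 273, 368, 410, 389, 328, 257, 236, 233, 225, 231, 271, 331, 362, 379, 377, 383]
320 [ 0.32980215 -0.00307909  0.091     ]
324 [ 0.32067208 -0.00291637  0.091     ]
328 [ 0.31157635 -0.00275423  0.091     ]
the job is handed in; nothing more can be done
None
```

The job is done and handed in at about 15 s of the 48 s allowed. I took the rod from its stand, pushed it about 12 mm onto the catch (5.9 N), and the drawer sprang open. I then pulled the rod out and stood it back in its stand.

**Last checks:**
- **Rod:** its top is back at 185 mm, matching the starting picture, so it is fully home.
- **Drawer:** its front edge is at x ≈ 0.32 m, against about 0.425 m for the unit's front, so it is open by about 0.10 m.
- **Other things on the desk:** comparing pictures before and after showed no change at the pen pot, stapler, tape dispenser or mug.
- **Gripper:** it is open and clear of everything.

**Two points that did not match exactly:**
- The rod looked tilted by about 2° in the grip before going back in, but it went in with no more than about 2 N.
- The comparison flagged a few pixels (16) at the release hole. I put this down to light or shadow and did not investigate further.

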